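# Find the rocking shield cover and clip it home

### The job

One of the four shield covers in the inspection tray is not clipped down. Press with a fingertip near the ends of the covers, one after another, until you find the one that rocks, then press that one down in its middle until it is fully home, level and firm. Do not lift any cover, leave the other things on the bench where they are, and finish clear of everything.

Things in the scene. Friction and masses are not known exactly. Their poses are not given: they have to be found in the camera images.
- cover_1_top (a point): tinplate shield cover, a flat rectangular lid 44 x 70 mm, one of four that look alike. Point: centre of its top face, 33 to 36 mm above the bench; x along its 44 mm side, y along its 70 mm side, z up. True of all four: the boards are bedded at different depths, so height does not tell which cover is loose; a clipped cover lies dead firm when pressed.
- cover_2_top (a point): tinplate shield cover, a flat rectangular lid 44 x 70 mm, one of four that look alike. Point: centre of its top face, 33 to 36 mm above the bench; x along its 44 mm side, y along its 70 mm side, z up. True of all four: if it is the loose one, it rests level on two dimples in the middle of its long sides, 3 mm too high.
- cover_3_top (a point): tinplate shield cover, a flat rectangular lid 44 x 70 mm, one of four that look alike. Point: centre of its top face, 33 to 36 mm above the bench; x along its 44 mm side, y along its 70 mm side, z up. True of all four: if loose, a light press (under 1 N) near a short edge tips it along y by about 0.1 rad; let go, it falls level again.
- cover_4_top (a point): tinplate shield cover, a flat rectangular lid 44 x 70 mm, one of four that look alike. Point: centre of its top face, 33 to 36 mm above the bench; x along its 44 mm side, y along its 70 mm side, z up. True of all four: if loose, pressed in its middle it gives at about 12 N, goes 3 mm straight down and stays; a light press at an end does not clip it.
- tray: shallow grey plastic tray, 202 x 262 mm over its rim, 28 mm high, fixed to the bench. Firm black foam (top 24 mm up) holds four green boards, two by two, 86 mm apart along x and 116 mm along y, each with a cover in its middle. Origin on the bench under its centre, x along its short side, y along its long side, parallel to the covers' axes
- tweezers: steel tweezers lying on the bench beside the tray, 128 x 14 x 8 mm, origin underneath the middle; loose, to be left alone
- flux: amber bottle with a white cap standing beside the tray, 38 mm diameter, 85 mm tall, origin under its centre; loose, to be left alone
- spool: small black spool of bright solder wire standing on its flange beside the tray, 52 mm diameter, 42 mm high, origin under its centre; loose, to be left alone
- brush: bench brush with a black handle lying beyond the tray, 160 mm long, under 35 mm high, origin underneath near its middle, handle to its -x; loose, to be left alone
Not all that is in view belongs to the job. What is shaped like the part that bears cover_4_top but green or purple is not meant. Leave any yellow look-alike of the part that bears cover_3_top alone.

How it is judged:
By the outcome, as a careful person would: the job done as asked, in the order asked, and still so for the second after the job is handed in, with the robot touching nothing.
It also fails if it takes over 48 s, if anything falls off the work surface, if the arm or the gripper's body presses on something with over 40 N, if the wrist force passes 120 N, or if a joint passes its speed limit or range.

### The arm

A 6-joint arm with a two-finger parallel gripper is mounted at the origin on the work surface. World frame = base frame: x ahead of the robot, y to its left, z up, the work surface at z = 0. Lengths are in m, angles in rad, forces in N, time in s.
With the tool pointing down it reaches from about 0.35 to 0.975 m from the base axis. Payload 4.9 kg.
Tool frame: the origin (TCP) lies on the front face of the gripper's body, between the roots of the fingers; the fingertips stand ctrl.tip_extent ahead of it and the grasp point (between the pads) lies 54 mm ahead of it (ctrl.tip_extent is the distance from the TCP to the fingertips, in m); z points along the fingers, y is the line along which they close (so a half turn about z gives the same grasp; the last joint's range is limited). The gripper opens to 85 mm and grips with 20 to 120 N. Pads are 22 mm wide; open, the fingers measure 114 mm over their backs; the gripper's body (76 mm by 85 mm) begins 54 mm behind the grasp point. The pads swing forward as they close: fully open they stand 13 mm farther back than shut.
Start: joints at [1.173, 0.053, 1.613, -0, 1.476, -0.119], TCP at [0.172, 0.601, 0.304] pointing down, gripper open.
Joint ranges: [-3.01, 3.01], [-1.01, 2.22], [0.06, 2.58], [-1.02, 4.17], [0.09, 2.62], [-3.14, 3.14]. Speed limits (rad/s): [2.57, 2.57, 3.14, 3.14, 3.14, 3.14].

### API

Orientations are given as a rotation vector (axis times angle).
In Python, from station import ctrl gives the robot as it stands.
- The arm moves only by the tool apply_moves, never from a script. Its argument "rows" is one flat list of numbers, 6 for each row, row after row: the shift along the tool's x, y, z normalised to -1 to 1, where 1 is 0.6 m, then the turn, a rotation vector about the tool's x, y, z normalised to -1 to 1, where 1 is 90 degrees. A call has 1 to 20 rows; each row is the pose to reach, as a shift and turn from the pose commanded when the call began, along the tool's axes at that moment; what a row does not reach only later rows make up. A row lasts 1/10 s, in which the tool goes at most 50 mm and 8.59 degrees, less where a joint would pass 70% of its speed; a pose out of reach is approached as far as the arm can. A call with a number of a shift or a turn outside -1 to 1 is refused whole. A call with a gripper value outside its range is refused whole. "grip" is the opening, from 0 (shut) to 1 (fully open), set as the call begins (left out, the last holds). The fingers move at their own pace and stop on an object; "grip_force" is the grip in N (left out, the last holds). Time passes only in rows, so rows that repeat a pose let the fingers close. It gives the time, the measured TCP pose, the force, the opening and the grip force at its end, in the units of the state.
- ctrl.get_obs(): the state, without advancing time (a new reading comes with each control period).
- ctrl.get_image(name): name is "scene" or "top"; returns (picture, depth): 480x640x3 uint8, blue, green, red; 480x640 float32, m along the optical axis (not along the pixel's ray), 0 where there is no reading.
- ctrl.camera_model(name): a dict with "mtx" (3x3 intrinsics, pixels), "R" (3x3) and "t" (3): a world point X has camera coordinates R X + t. Camera axes: x right, y down, z forward; pixel columns grow to the right and rows downward; lengths in m; the calibration is good to about 2 mm. A picture is of the moment at which its call begins. camera_model takes no time and is no camera call.
- ctrl.finish_job(): hands the job in; it is judged then, once.
The state is a dict: "t": time; "q": joint angles; "dq": joint speeds; "effort": joint torques, N m; "tool_pos": TCP position; "tool_rot": TCP orientation; "contact_force": force on the tool from outside, world axes, zero at the start; "wrist_torque": the same for the moment, N m; "opening": finger opening in m; "grip_force": force on a finger pad.
Only numpy, scipy, OpenCV 4.12 (cv2) and the standard library are available. Lean on these libraries where they do the work, as an engineer would, in place of code of your own. Each camera call takes 0.05 s, during which the arm holds its last target. There are 200 camera calls.

## Working session

There is one attempt and no reset: what is moved stays moved. The work goes in short steps, Python scripts to look and compute and a tool call to move; the robot and the scene stay as the last step left them, time stands still between calls to the robot, and variables do not carry over. Pictures are saved under pics/ and viewed, at most 10 in all, crops included, and the job is handed in when it is done.

Besides the shell and the picture viewer there is one more tool, called after "Request:" by a JSON object that holds its "method" and its "body". apply_moves: Moves the arm, as the interface text tells. Its arguments: {"type":"object","properties":{"rows":{"type":"array","items":{"type":"number"}},"grip":{"type":"number"},"grip_force":{"type":"number"}},"required":["rows"]}

```bash
mkdir -p pics
python3 - <<'E'
from station import ctrl
import cv2,numpy as np
for n in("top","scene"):
    im,d=ctrl.get_image(n); cv2.imwrite(f"pics/{n}0.png",im); np.save(f"pics/{n}0.npy",d)
    m=ctrl.camera_model(n); print(n,m)
print(ctrl.tip_extent, ctrl.get_obs())
E
```

```text
top {'mtx': array([[505.98047952,   0.        , 328.12727021],
       [  0.        , 505.98047952, 242.18085676],
       [  0.        ,   0.        ,   1.        ]]), 'R': array([[-0.01416955, -0.99986992, -0.00770541],
       [-0.99739239,  0.01467898, -0.07066086],
       [ 0.07076478,  0.00668409, -0.99747064]]), 't': array([0.05216413, 0.62531849, 0.90262476])}
scene {'mtx': array([[568.64177065,   0.        , 325.45562954],
       [  0.        , 568.64177065, 240.52250778],
       [  0.        ,   0.        ,   1.        ]]), 'R': array([[ 0.20412017,  0.97892952,  0.00565267],
       [ 0.7568412 , -0.15414408, -0.63516219],
       [-0.62090769,  0.13392759, -0.7723581 ]]), 't': array([-0.14368884, -0.43638823,  1.36651581])}
0.0726 {'t': 0.1, 'q': array([ 1.17302429e+00,  5.33250496e-02,  1.61418890e+00,  2.12452192e-05,
        1.47598644e+00, -1.19018021e-01]), 'dq': array([ 0.00101317,  0.001046  , -0.00268853, -0.00180402,  0.0017768 ,
        0.0006641 ]), 'effort': array([-9.84335088e-05, -3.94903028e+01, -3.71363497e+01, -1.49230427e-04,
        3.85073581e-03,  1.21732231e-05]), 'tool_pos': array([0.17180993, 0.60046804, 0.30274537]), 'tool_rot': array([-4.36381909e-01, -3.11062305e+00,  2.88823034e-03]), 'contact_force': array([-0.36514955,  0.01888978, -0.02649983]), 'wrist_torque': array([0.00645398, 0.02118422, 0.01307102]), 'grip_force': 0.0, 'opening': 0.0853114107845492}
```

View pics/top0.png

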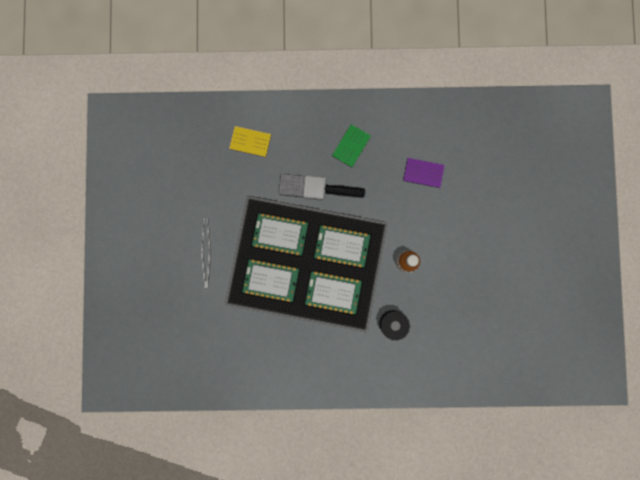

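View pics/scene0.png

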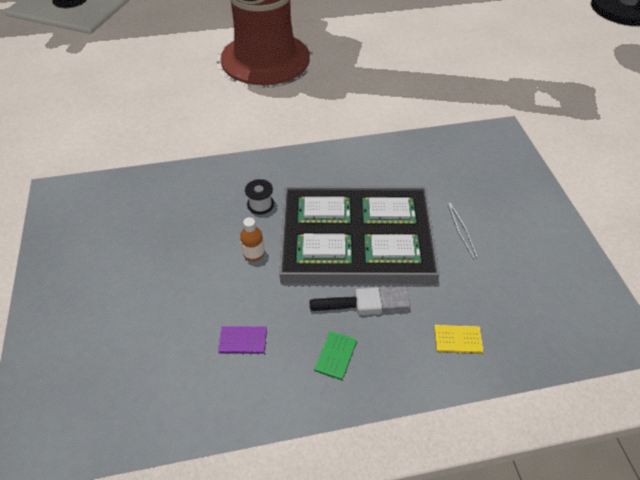

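The top view shows the tray around (307,262). The four pale covers are near (280,234), (343,246), (271,281) and (334,293), with their long sides running roughly along image columns. The bottle is at (409,260), the spool at (395,324), the tweezers at (206,253) and the brush at (322,188).

```bash
cat > h.py <<'E'
import numpy as np,cv2
from station import ctrl
from scipy.spatial.transform import Rotation as Ro
def ray(n,uv,z):
    m=ctrl.camera_model(n);R,t=m["R"],m["t"]
    c=-R.T@t;d=R.T@np.linalg.solve(m["mtx"],[uv[0],uv[1],1]);return c+d*(z-c[2])/d[2]
def rel(target):  # tool-frame normalised shift from the present measured pose
    o=ctrl.get_obs();return Ro.from_rotvec(o["tool_rot"]).inv().apply(np.array(target)-o["tool_pos"])/0.6
E
python3 - <<'E'
from h import *
for n in("top","scene"):
    im=cv2.imread(f"pics/{n}0.png");hsv=cv2.cvtColor(im,cv2.COLOR_BGR2HSV)
    d=np.load(f"pics/{n}0.npy");m=ctrl.camera_model(n)
    k=((hsv[...,1]<40)&(hsv[...,2]>140)).astype(np.uint8)
    k=cv2.morphologyEx(k,cv2.MORPH_CLOSE,np.ones((5,5)))
    lo=(220,190,390,335) if n=="top" else (280,185,440,280)
    z=np.zeros_like(k);z[lo[1]:lo[3],lo[0]:lo[2]]=k[lo[1]:lo[3],lo[0]:lo[2]]
    for c in cv2.findContours(z,cv2.RETR_EXTERNAL,cv2.CHAIN_APPROX_NONE)[0]:
        if cv2.contourArea(c)<300: continue
        W=np.array([ray(n,p,.0345)[:2] for p in c[:,0].astype(float)],np.float32)
        r=cv2.minAreaRect(W*1000)
        kk=np.zeros_like(k);cv2.drawContours(kk,[c],-1,1,-1);kk=cv2.erode(kk,np.ones((5,5)))
        v,u=np.nonzero(kk);dd=d[v,u];P=(np.linalg.inv(m["mtx"])@np.stack([u,v,np.ones_like(u)])*dd-m["t"][:,None])
        H=(m["R"].T@P)[2]
        print(n,np.round(r[0],1),np.round(r[1],1),round(r[2],1),"z",np.median(H).round(4))
E
```

```text
top [535.2  40.1] [79.7 43.5] 78.4 z 0.0357
top [558.7 153.3] [78.1 43.3] 78.3 z 0.0354
top [619.5  22.7] [79.5 43.4] 78.3 z 0.0347
top [642.7 135.5] [77.9 43.2] 78.5 z 0.0336
scene [640.9 132. ] [79.6 45.6] 78.5 z 0.0344
scene [618.   19.1] [79.3 45.6] 78.5 z 0.0357
scene [556.7 149.7] [80.  43.7] 78.5 z 0.0363
scene [532.6  37.1] [80.3 46.2] 78.5 z 0.0371
```

Run:
```python
import cv2
im=cv2.imread("pics/top0.png")[190:335,220:395];cv2.imwrite("pics/c1.png",cv2.resize(im,None,fx=4,fy=4,interpolation=cv2.INTER_CUBIC))
```

```text
(no output)
```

View pics/c1.png

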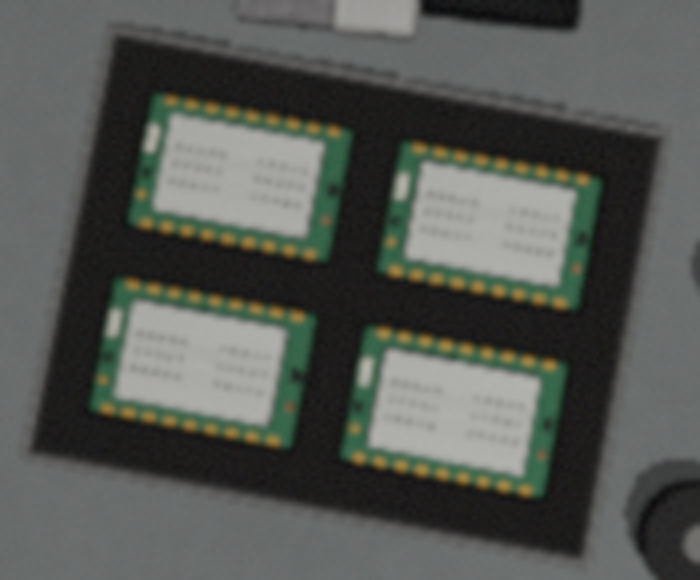

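The crop shows a white patch on each board beyond the cover's +y end, for example at crop (152,137). My mask merged these with the covers, so I'll remeasure without them.

Run:
```python
from h import *
for n in("top","scene"):
    im=cv2.imread(f"pics/{n}0.png");hsv=cv2.cvtColor(im,cv2.COLOR_BGR2HSV)
    k=((hsv[...,1]<40)&(hsv[...,2]>120)).astype(np.uint8)
    lo=(220,200,390,335) if n=="top" else (280,185,440,280)
    z=np.zeros_like(k);z[lo[1]:lo[3],lo[0]:lo[2]]=k[lo[1]:lo[3],lo[0]:lo[2]]
    z=cv2.morphologyEx(cv2.morphologyEx(z,cv2.MORPH_CLOSE,np.ones((3,3)))&z|z,cv2.MORPH_OPEN,np.ones((13,13)) if n=="top" else np.ones((13,9)))
    for c in cv2.findContours(z,cv2.RETR_EXTERNAL,cv2.CHAIN_APPROX_NONE)[0]:
        if cv2.contourArea(c)<200: continue
        W=np.array([ray(n,p,.0345)[:2] for p in c[:,0].astype(float)],np.float32)
        r=cv2.minAreaRect(W*1000);print(n,np.round(r[0],1),np.round(r[1],1),round(r[2],1))
```

```text
top [534.5  35.5] [70.6 45.5] 79.8
top [558.2 149.2] [71.3 45.3] 78.4
top [618.8  18. ] [70.5 45.8] 79.7
top [642.3 131.6] [70.7 45.3] 78.5
scene [642.4 128.2] [71.7 45.5] 78.5
scene [618.2  15.1] [71.4 47.7] 78.5
scene [556.  145.6] [70.3 48.5] 74.6
scene [531.6  32.3] [70.5 46.2] 78.5
scene [565.6 225.8] [ 22.  100.3] 71.7
```

```bash
cat >> h.py <<'E'
C=dict(A=(.5335,.034),B=(.5575,.1475),C=(.6185,.0165),D=(.6425,.130));E=np.array([.201,.980])
def p(n,s,z): return [*(np.array(C[n])+s*E),z]
def st():
    o=ctrl.get_obs();print(round(o["t"],2),o["tool_pos"].round(4),o["contact_force"].round(2),o["wrist_torque"].round(2),o["opening"].round(4),ctrl.tip_extent)
E
python3 - <<'E'
from h import *
R=Ro.from_rotvec(ctrl.get_obs()["tool_rot"]).as_matrix();print(R.round(3))
x=np.array([*E,0])
for s in(1,-1):
    T=np.c_[s*x,np.cross([0,0,-1],s*x),[0,0,-1]];print((Ro.from_matrix(R.T@T).as_rotvec()/(np.pi/2)).round(4))
print(rel(p("B",.026,.15)).round(4)); m=ctrl.camera_model("scene");print(-m["R"].T@m["t"])
E
```

```text
[[-0.961  0.275 -0.001]
 [ 0.275  0.961 -0.002]
 [ 0.    -0.002 -1.   ]]
[-1.100e-03  8.000e-04  9.513e-01]
[-8.0000e-04 -1.1000e-03 -1.0487e+00]
[-0.8225 -0.5052  0.2553]
[ 1.20808655 -0.10961959  0.77907448]
```

Request:
{"method": "apply_moves", "body": {"rows": [-0.8225,-0.5052,0.25,0,0,0.951,-0.8225,-0.5052,0.25,0,0,0.951,-0.8225,-0.5052,0.25,0,0,0.951,-0.8225,-0.5052,0.25,0,0,0.951,-0.8225,-0.5052,0.25,0,0,0.951,-0.8225,-0.5052,0.25,0,0,0.951,-0.8225,-0.5052,0.25,0,0,0.951,-0.8225,-0.5052,0.25,0,0,0.951,-0.8225,-0.5052,0.25,0,0,0.951,-0.8225,-0.5052,0.25,0,0,0.951,-0.8225,-0.5052,0.25,0,0,0.951,-0.8225,-0.5052,0.25,0,0,0.951,-0.8225,-0.5052,0.25,0,0,0.951,-0.8225,-0.5052,0.25,0,0,0.951,-0.8225,-0.5052,0.25,0,0,0.951,-0.8225,-0.5052,0.25,0,0,0.951,-0.8225,-0.5052,0.25,0,0,0.951,-0.8225,-0.5052,0.25,0,0,0.951,-0.8225,-0.5052,0.25,0,0,0.951], "grip": 0}}

```text
t: 2.0
tool_pos: [0.5628, 0.1741, 0.1542]
tool_rot: [2.433, 1.987, 0.001]
contact_force: [0.5, -0.2, 0.4]
opening: -0.0002
grip_force: 0.0
```

Run:
```python
from h import *
st();print(rel(p("B",.026,.115)).round(4))
im,d=ctrl.get_image("scene");np.save("pics/s1.npy",d);cv2.imwrite("pics/s1.png",cv2.resize(im[110:310,220:480],None,fx=3,fy=3))
```

```text
Traceback (most recent call last):
  File "h.py", line 12, in st
    o=ctrl.get_obs();print(round(o["t"],2),o["tool_pos"].round(4),o["contact_force"].round(2),o["wrist_torque"].round(2),o["opening"].round(4),ctrl.tip_extent)
                                                                                                                         ^^^^^^^^^^^^^^^^^^
AttributeError: 'float' object has no attribute 'round'
```

```bash
sed -i 's/o\["opening"\].round(4)/round(o["opening"],4)/' h.py
python3 - <<'E'
from h import *
st();print(rel(p("B",.026,.115)).round(4))
im,d=ctrl.get_image("scene");np.save("pics/s1.npy",d);cv2.imwrite("pics/s1.png",cv2.resize(im[110:310,220:480],None,fx=3,fy=3))
E
```

```text
2.0 [0.5628 0.1741 0.1542] [ 0.45 -0.16  0.38] [-0.01 -0.02  0.02] -0.0002 0.0726
[-0.0019  0.0002  0.0653]
```

View pics/s1.png

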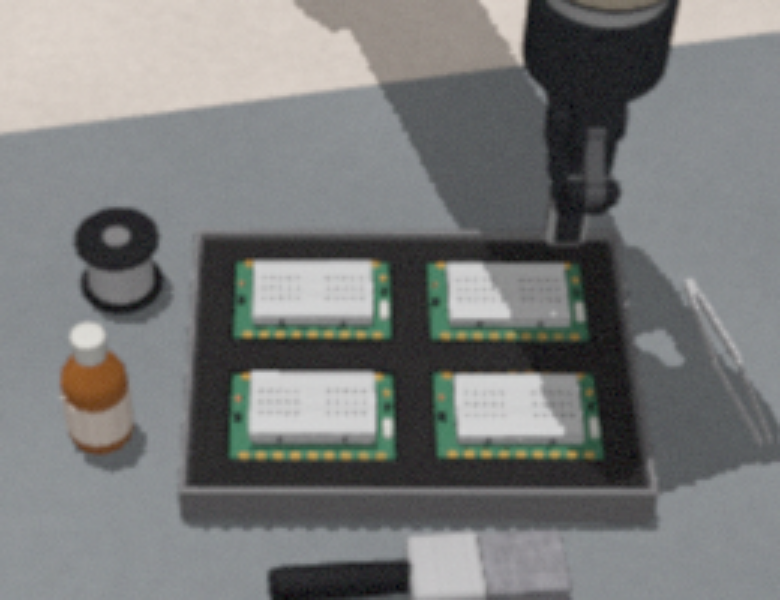

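The closed fingertip shows at crop (565,240), over the right-hand (+y) end of cover B. All four covers are unobstructed. Next is the descent to B's end.

Request:
{"method": "apply_moves", "body": {"rows": [-0.001,0,0.03,0,0,0,-0.001,0,0.06,0,0,0,-0.001,0,0.07,0,0,0,-0.001,0,0.072,0,0,0,-0.001,0,0.072,0,0,0,-0.001,0,0.072,0,0,0]}}

```text
t: 2.65
tool_pos: [0.5636, 0.1731, 0.1118]
tool_rot: [2.433, 1.986, 0.002]
contact_force: [0.6, 0.5, 0.0]
opening: 0.0002
grip_force: 0.0
```

Request:
{"method": "apply_moves", "body": {"rows": [0,0,0.002,0,0,0,0,0,0.003,0,0,0,0,0,0.003,0,0,0]}}

```text
t: 2.95
tool_pos: [0.563, 0.173, 0.1091]
tool_rot: [2.434, 1.986, 0.0]
contact_force: [-0.6, 0.9, 0.6]
opening: -0.0
grip_force: 0.0
```

Request:
{"method": "apply_moves", "body": {"rows": [0,0,0.002,0,0,0,0,0,0.002,0,0,0]}}

```text
t: 3.15
tool_pos: [0.5631, 0.1731, 0.108]
tool_rot: [2.434, 1.986, 0.001]
contact_force: [-0.7, -0.5, 1.3]
opening: 0.0002
grip_force: 0.4
```

Request:
{"method": "apply_moves", "body": {"rows": [0,0,0.001,0,0,0,0,0,0.001,0,0,0]}}

```text
t: 3.35
tool_pos: [0.5632, 0.1731, 0.108]
tool_rot: [2.434, 1.986, 0.0]
contact_force: [-2.3, 0.1, 4.7]
opening: -0.0003
grip_force: 2.6
```

Request:
{"method": "apply_moves", "body": {"rows": [0,0,0.001,0,0,0,0,0,0.001,0,0,0]}}

```text
t: 3.55
tool_pos: [0.5632, 0.1731, 0.108]
tool_rot: [2.434, 1.986, -0.0]
contact_force: [-3.8, -0.8, 8.0]
opening: -0.0001
grip_force: 4.2
```

Request:
{"method": "apply_moves", "body": {"rows": [0,0,0.001,0,0,0,0,0,0.001,0,0,0]}}

```text
t: 3.75
tool_pos: [0.5633, 0.1731, 0.1079]
tool_rot: [2.434, 1.986, -0.001]
contact_force: [-4.9, -1.4, 10.9]
opening: 0.0001
grip_force: 5.8
```

Cover B is dead firm: the tip stops at 35.4 mm and the force climbs steadily. Next is cover A.

Request:
{"method": "apply_moves", "body": {"rows": [0,0,-0.03,0,0,0,0,0,-0.05,0,0,0,-0.08,-0.001,-0.05,0,0,0,-0.15,-0.002,-0.05,0,0,0,-0.194,-0.002,-0.05,0,0,0,-0.194,-0.002,-0.03,0,0,0,-0.194,-0.002,-0.013,0,0,0,-0.194,-0.002,-0.013,0,0,0,-0.194,-0.002,-0.013,0,0,0]}}

```text
t: 4.65
tool_pos: [0.5381, 0.0602, 0.1129]
tool_rot: [-2.432, -1.987, 0.002]
contact_force: [-0.1, 0.1, -0.2]
opening: -0.0002
grip_force: 0.0
```

Request:
{"method": "apply_moves", "body": {"rows": [0,0,0.002,0,0,0,0,0,0.004,0,0,0,0,0,0.004,0,0,0]}}

```text
t: 4.95
tool_pos: [0.5385, 0.0596, 0.1114]
tool_rot: [2.433, 1.987, 0.0]
contact_force: [-0.8, -0.7, -0.1]
opening: 0.0002
grip_force: 0.0
```

Request:
{"method": "apply_moves", "body": {"rows": [0,0,0.002,0,0,0,0,0,0.002,0,0,0]}}

```text
t: 5.15
tool_pos: [0.5384, 0.0593, 0.1101]
tool_rot: [-2.434, -1.986, 0.0]
contact_force: [-0.4, 0.7, -0.3]
opening: 0.0001
grip_force: 0.0
```

Request:
{"method": "apply_moves", "body": {"rows": [0,0,0.001,0,0,0,0,0,0.001,0,0,0]}}

```text
t: 5.35
tool_pos: [0.5383, 0.0592, 0.1094]
tool_rot: [-2.434, -1.986, 0.0]
contact_force: [0.3, 0.5, -0.6]
opening: 0.0001
grip_force: 0.0
```

Request:
{"method": "apply_moves", "body": {"rows": [0,0,0.001,0,0,0,0,0,0.001,0,0,0]}}

```text
t: 5.55
tool_pos: [0.5384, 0.0592, 0.1088]
tool_rot: [-2.434, -1.986, 0.0]
contact_force: [-1.7, 0.1, -0.9]
opening: 0.0003
grip_force: 0.0
```

Request:
{"method": "apply_moves", "body": {"rows": [0,0,0.001,0,0,0,0,0,0.001,0,0,0]}}

```text
t: 5.75
tool_pos: [0.5385, 0.0592, 0.1085]
tool_rot: [2.434, 1.986, 0.0]
contact_force: [-1.0, 0.6, 1.3]
opening: 0.0002
grip_force: 0.7
```

Request:
{"method": "apply_moves", "body": {"rows": [0,0,0.001,0,0,0,0,0,0.001,0,0,0]}}

```text
t: 5.95
tool_pos: [0.5386, 0.0592, 0.1085]
tool_rot: [2.434, 1.986, -0.0]
contact_force: [-3.1, 0.0, 5.3]
opening: 0.0002
grip_force: 2.7
```

Request:
{"method": "apply_moves", "body": {"rows": [0,0,0.001,0,0,0,0,0,0.001,0,0,0]}}

```text
t: 6.15
tool_pos: [0.5386, 0.0592, 0.1085]
tool_rot: [-2.434, -1.986, 0.001]
contact_force: [-4.5, -0.4, 9.4]
opening: -0.0001
grip_force: 4.5
```

Request:
{"method": "apply_moves", "body": {"rows": [0,0,0.001,0,0,0,0,0,0.001,0,0,0]}}

```text
t: 6.35
tool_pos: [0.5387, 0.0592, 0.1085]
tool_rot: [-2.433, -1.986, 0.001]
contact_force: [-7.0, 0.5, 13.6]
opening: -0.0002
grip_force: 6.3
```

A is firm as well, at 35.9 mm. Next is cover C.

Request:
{"method": "apply_moves", "body": {"rows": [0,0,-0.03,0,0,0,0,0,-0.05,0,0,0,0,0.07,-0.05,0,0,0,0,0.145,-0.05,0,0,0,0,0.145,-0.05,0,0,0,0,0.145,-0.03,0,0,0,0,0.145,-0.011,0,0,0,0,0.145,-0.011,0,0,0,0,0.145,-0.011,0,0,0]}}

```text
t: 7.25
tool_pos: [0.6222, 0.0421, 0.1121]
tool_rot: [-2.432, -1.986, 0.002]
contact_force: [0.2, 0.1, 0.3]
opening: 0.0001
grip_force: 0.0
```

Request:
{"method": "apply_moves", "body": {"rows": [0,0,0.002,0,0,0,0,0,0.004,0,0,0,0,0,0.004,0,0,0]}}

```text
t: 7.55
tool_pos: [0.6237, 0.0418, 0.1111]
tool_rot: [2.434, 1.986, 0.001]
contact_force: [-0.1, -0.5, 0.2]
opening: 0.0001
grip_force: 0.0
```

Request:
{"method": "apply_moves", "body": {"rows": [0,0,0.001,0,0,0,0,0,0.001,0,0,0]}}

```text
t: 7.75
tool_pos: [0.6237, 0.0418, 0.1102]
tool_rot: [2.434, 1.986, 0.0]
contact_force: [-0.1, -0.4, 0.4]
opening: 0.0001
grip_force: 0.0
```

Request:
{"method": "apply_moves", "body": {"rows": [0,0,0.001,0,0,0,0,0,0.001,0,0,0]}}

```text
t: 7.95
tool_pos: [0.6236, 0.0418, 0.1094]
tool_rot: [-2.434, -1.986, 0.0]
contact_force: [-0.9, -0.4, -0.6]
opening: 0.0001
grip_force: 0.0
```

Request:
{"method": "apply_moves", "body": {"rows": [0,0,0.001,0,0,0,0,0,0.001,0,0,0]}}

```text
t: 8.15
tool_pos: [0.6236, 0.0418, 0.1088]
tool_rot: [-2.434, -1.986, 0.0]
contact_force: [0.2, 0.0, -0.9]
opening: -0.0001
grip_force: 0.0
```

Request:
{"method": "apply_moves", "body": {"rows": [0,0,0.001,0,0,0,0,0,0.001,0,0,0]}}

```text
t: 8.35
tool_pos: [0.6236, 0.0418, 0.1082]
tool_rot: [-2.434, -1.986, 0.0]
contact_force: [0.4, -0.1, 0.4]
opening: 0.0
grip_force: 0.0
```

Request:
{"method": "apply_moves", "body": {"rows": [0,0,0.001,0,0,0,0,0,0.001,0,0,0]}}

```text
t: 8.55
tool_pos: [0.6236, 0.0418, 0.1076]
tool_rot: [-2.434, -1.986, 0.0]
contact_force: [-0.1, -0.2, 0.2]
opening: 0.0003
grip_force: 0.0
```

Request:
{"method": "apply_moves", "body": {"rows": [0,0,0.001,0,0,0,0,0,0.001,0,0,0]}}

```text
t: 8.75
tool_pos: [0.6236, 0.0418, 0.107]
tool_rot: [-2.434, -1.986, 0.0]
contact_force: [-0.2, 1.5, -0.3]
opening: -0.0002
grip_force: 0.0
```

Request:
{"method": "apply_moves", "body": {"rows": [0,0,0.001,0,0,0,0,0,0.001,0,0,0]}}

```text
t: 8.95
tool_pos: [0.6236, 0.0418, 0.1064]
tool_rot: [-2.434, -1.986, 0.0]
contact_force: [0.5, 0.4, -0.0]
opening: -0.0004
grip_force: 0.0
```

Request:
{"method": "apply_moves", "body": {"rows": [0,0,0.001,0,0,0,0,0,0.001,0,0,0]}}

```text
t: 9.15
tool_pos: [0.6236, 0.0418, 0.1058]
tool_rot: [-2.434, -1.986, 0.0]
contact_force: [0.8, 0.2, 0.7]
opening: -0.0
grip_force: 0.0
```

Run:
```python
from h import *
im,d=ctrl.get_image("scene");cv2.imwrite("pics/s2.png",cv2.resize(im[150:300,260:460],None,fx=4,fy=4));st()
```

```text
9.2 [0.6236 0.0418 0.1059] [-0.05  0.6   0.27] [ 0.    0.04 -0.  ] -0.0001 0.0726
```

View pics/s2.png

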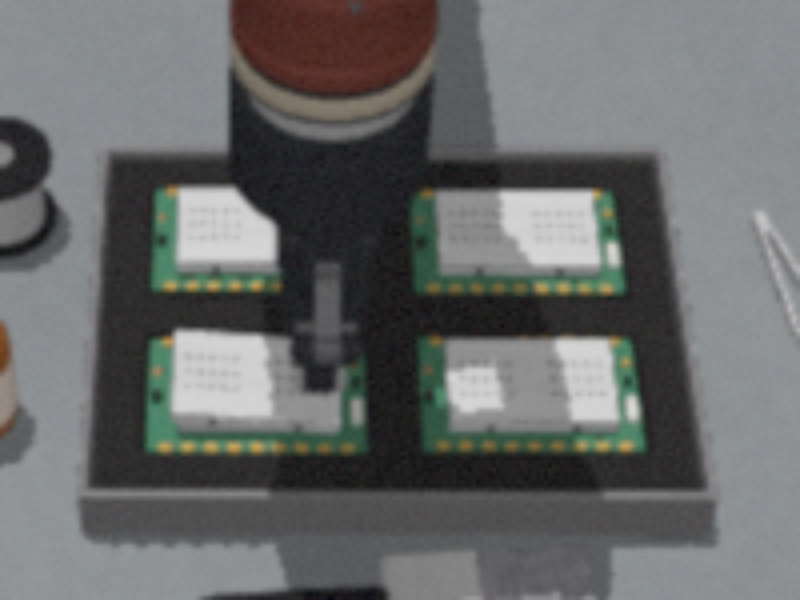

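The picture shows the lower-left cover (C) tipped down at the fingertip (320,385), with its far end raised at (175,330). The force was near 0 N while the tip went well below the cover's top, so C is the loose one. I'll lift off and press it in the middle.

Request:
{"method": "apply_moves", "body": {"rows": [0,0,-0.01,0,0,0,0,0,-0.03,0,0,0,-0.043,0,-0.03,0,0,0,-0.043,0,-0.03,0,0,0,-0.043,0,-0.02,0,0,0,-0.043,0,-0.011,0,0,0,-0.043,0,-0.011,0,0,0,-0.043,0,-0.011,0,0,0]}}

```text
t: 10.0
tool_pos: [0.6181, 0.017, 0.1118]
tool_rot: [-2.433, -1.986, 0.001]
contact_force: [0.5, -0.0, -0.3]
opening: -0.0
grip_force: 0.0
```

Request:
{"method": "apply_moves", "body": {"rows": [0,0,0.001,0,0,0,0,0,0.002,0,0,0,0,0,0.003,0,0,0,0,0,0.004,0,0,0,0,0,0.005,0,0,0,0,0,0.006,0,0,0,0,0,0.007,0,0,0]}}

```text
t: 10.7
tool_pos: [0.6184, 0.0165, 0.1083]
tool_rot: [-2.434, -1.986, -0.0]
contact_force: [0.3, 0.2, -0.3]
opening: 0.0003
grip_force: 0.0
```

Request:
{"method": "apply_moves", "body": {"rows": [0,0,0.001,0,0,0,0,0,0.002,0,0,0]}}

```text
t: 10.9
tool_pos: [0.6185, 0.0165, 0.1073]
tool_rot: [2.434, 1.986, -0.0]
contact_force: [-1.8, -0.3, 3.7]
opening: -0.0
grip_force: 1.7
```

Request:
{"method": "apply_moves", "body": {"rows": [0,0,0.001,0,0,0,0,0,0.002,0,0,0]}}

```text
t: 11.1
tool_pos: [0.6186, 0.0165, 0.1072]
tool_rot: [-2.434, -1.986, 0.001]
contact_force: [-5.3, 1.2, 9.9]
opening: 0.0002
grip_force: 4.9
```

Request:
{"method": "apply_moves", "body": {"rows": [0,0,0.001,0,0,0,0,0,0.002,0,0,0]}}

```text
t: 11.3
tool_pos: [0.6187, 0.0165, 0.1068]
tool_rot: [-2.434, -1.986, 0.001]
contact_force: [-6.1, 0.1, 11.6]
opening: 0.0002
grip_force: 5.8
```

Request:
{"method": "apply_moves", "body": {"rows": [0,0,0.001,0,0,0,0,0,0.002,0,0,0]}}

```text
t: 11.5
tool_pos: [0.6187, 0.0165, 0.1056]
tool_rot: [-2.433, -1.986, 0.001]
contact_force: [-7.4, -0.2, 11.4]
opening: 0.0001
grip_force: 5.8
```

Request:
{"method": "apply_moves", "body": {"rows": [0,0,0.001,0,0,0,0,0,0.002,0,0,0]}}

```text
t: 11.7
tool_pos: [0.6187, 0.0165, 0.1044]
tool_rot: [-2.434, -1.986, 0.001]
contact_force: [-5.3, -0.1, 11.5]
opening: 0.0
grip_force: 5.8
```

It is giving at about 12 N, as expected. I'll continue to the stop.

Request:
{"method": "apply_moves", "body": {"rows": [0,0,0.001,0,0,0,0,0,0.002,0,0,0]}}

```text
t: 11.9
tool_pos: [0.6188, 0.0165, 0.1042]
tool_rot: [-2.433, -1.986, 0.002]
contact_force: [-10.7, -0.0, 18.7]
opening: 0.0001
grip_force: 9.6
```

Request:
{"method": "apply_moves", "body": {"rows": [0,0,0.001,0,0,0,0,0,0.002,0,0,0]}}

```text
t: 12.1
tool_pos: [0.6189, 0.0165, 0.1042]
tool_rot: [-2.433, -1.986, 0.002]
contact_force: [-12.8, 0.9, 26.0]
opening: 0.0002
grip_force: 12.7
```

Request:
{"method": "apply_moves", "body": {"rows": [0,0,0.001,0,0,0,0,0,0.002,0,0,0,0,0,0.002,0,0,0]}}

```text
t: 12.4
tool_pos: [0.619, 0.0165, 0.1041]
tool_rot: [-2.433, -1.986, 0.003]
contact_force: [-15.6, -0.0, 28.3]
opening: -0.0004
grip_force: 14.3
```

The cover is home: it went 3.1 mm down and is firm at 28 N. Now I'll lift clear and check.

Request:
{"method": "apply_moves", "body": {"rows": [0,0,-0.01,0,0,0,0,0,-0.04,0,0,0,0,0,-0.1,0,0,0,0,0,-0.18,0,0,0,0,0,-0.26,0,0,0,-0.08,-0.08,-0.33,0,0,0,-0.12,-0.16,-0.33,0,0,0,-0.12,-0.24,-0.33,0,0,0,-0.12,-0.3,-0.33,0,0,0,-0.12,-0.3,-0.33,0,0,0,-0.12,-0.3,-0.33,0,0,0]}}

```text
t: 13.5
tool_pos: [0.4267, -0.0178, 0.2968]
tool_rot: [2.433, 1.985, 0.002]
contact_force: [0.1, 0.1, 0.3]
opening: -0.0
grip_force: 0.0
```

Run:
```python
from h import *
im,d=ctrl.get_image("scene");m=ctrl.camera_model("scene");st()
cv2.imwrite("pics/s3.png",cv2.resize(im[150:300,260:460],None,fx=4,fy=4))
d0=np.load("pics/scene0.npy")
for n in C:
  for s in(-.022,0,.022):
    r=[]
    for D in(d0,d):
        q=m["mtx"]@(m["R"]@p(n,s,.034)+m["t"]);u,v=(q[:2]/q[2]).astype(int)
        vv,uu=np.mgrid[v-3:v+4,u-3:u+4];P=np.linalg.inv(m["mtx"])@np.stack([uu.ravel(),vv.ravel(),np.ones(49)])*D[vv,uu].ravel()-m["t"][:,None]
        r.append(np.median((m["R"].T@P)[2]).round(4))
    print(n,s,r)
```

```text
13.55 [ 0.4278 -0.018   0.2971] [ 0.77  0.2  -0.16] [ 0.06  0.02 -0.04] 0.0002 0.0726
A -0.022 [np.float64(0.037), np.float64(0.0374)]
A 0 [np.float64(0.0371), np.float64(0.0365)]
A 0.022 [np.float64(0.0369), np.float64(0.0369)]
B -0.022 [np.float64(0.0365), np.float64(0.0362)]
B 0 [np.float64(0.0361), np.float64(0.0364)]
B 0.022 [np.float64(0.0365), np.float64(0.0364)]
C -0.022 [np.float64(0.0357), np.float64(0.0326)]
C 0 [np.float64(0.0356), np.float64(0.0326)]
C 0.022 [np.float64(0.0358), np.float64(0.0328)]
D -0.022 [np.float64(0.0343), np.float64(0.0348)]
D 0 [np.float64(0.0343), np.float64(0.0344)]
D 0.022 [np.float64(0.0341), np.float64(0.0341)]
```

View pics/s3.png

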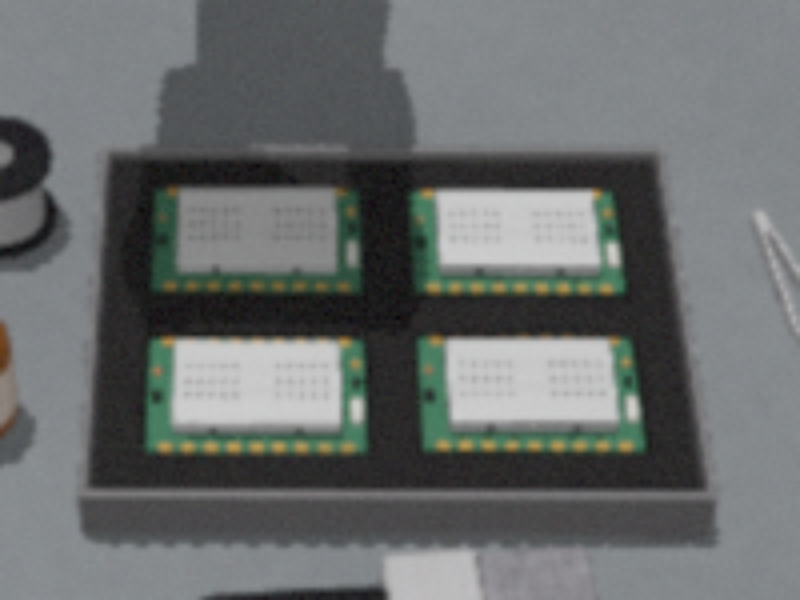

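Cover C, at (257,385) in the crop, now lies level and 3.0 mm lower at both ends and the middle. The other covers haven't moved, and the arm is clear.

```bash
python3 -c "
from station import ctrl
print(ctrl.finish_job())"
```

```text
the job is handed in; nothing more can be done
None
```

Job handed in: the loose cover was the one at about x 0.62, y 0.02 m; pressed in its middle it gave at about 12 N, went 3 mm down and now lies level and firm (two other covers probed firm, the fourth not needed), with the arm clear of everything.

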